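# Press a bracket home in a sprung corner fixture

## Robot

A 6-joint arm with a two-finger parallel gripper is mounted at the origin on the work surface. World frame = base frame: x ahead of the robot, y to its left, z up, the work surface at z = 0. Lengths are in mm, angles in rad, forces in N, time in s.
With the tool pointing down it reaches from about 300 to 775 mm from the base axis. Payload 14.6 kg.
Tool frame: the origin (TCP) lies between the finger pads; the fingertips stand 8 mm ahead of it and the grasp point (between the pads) lies 11 mm behind it; y points along the fingers, x is the direction in which the jaws open and shut, and the axes are right-handed (so a half turn about y gives the same grasp; the last joint's range is limited). The gripper opens to 94 mm and grips with 3 to 60 N. Pads are 16 mm wide; open, the fingers measure 119 mm over their backs; the gripper's body (75 mm by 177 mm) begins 78 mm behind the grasp point.
Start: joints at [-1.37, 0.3, 1.521, -0, 1.321, -0.067], TCP at [145.529, -530.387, 213.446] pointing down, gripper open.
Joint ranges: [-3.03, 3.03], [-0.79, 2.21], [0.23, 2.52], [-1.04, 4.18], [0, 3.07], [-2.55, 2.55]. Speed limits (rad/s): [2.22, 2.22, 2.57, 3.14, 3.14, 3.14].

## Interface

Orientations are given as [roll, pitch, yaw] about the fixed x, y, z axes, in that order (R = Rz(yaw) Ry(pitch) Rx(roll)).
In Python, from cell import read_state, imaging, order gives the robot as it stands. The module is installed in compiled form; this text tells all that it offers.
- The arm moves only by the shell command python3 -m handwheel 'ROWS' [FORCE]. ROWS is JSON, a list that holds one entry, the list of rows, each a list of 7 numbers: the shift along the tool's x, y, z in mm, then the turn, a rotation vector about the tool's x, y, z in degrees, then the opening, from -1 (shut) to 1 (fully open), so that 0 is half open. A call has 1 to 5 rows; each row is the pose to reach, as a shift and turn from the pose measured when the call began, along the tool's axes at that moment; what a row does not reach only later rows make up. A row lasts 1/12 s, in which the tool goes at most 41.7 mm and 7.16 degrees, less where a joint would pass 70% of its speed; a pose out of reach is approached as far as the arm can. A call with a gripper value outside its range is refused whole. The fingers move at their own pace and stop on an object; FORCE is the grip in N (left out, the last holds). Time passes only in rows, so rows that repeat a pose let the fingers close. It gives the time, the measured TCP pose, the force and the opening at its end, in the units of the state.
- read_state(): the state, without advancing time (a new reading comes with each control period).
- imaging.camera(name): name is "scene" or "top"; returns (picture, depth): 400x640x3 uint8, red, green, blue; 400x640 float32, mm along the optical axis (not along the pixel's ray), 0 where there is no reading.
- imaging.get_calibration(name): a dict with "mtx" (3x3 intrinsics, pixels), "world_from_camera" (4x4, takes a point from camera to world coordinates). Camera axes: x right, y down, z forward; pixel columns grow to the right and rows downward; lengths in mm; the calibration is good to about 2 mm. A picture is of the moment at which its call begins. get_calibration takes no time and is no camera call.
- order.sign_off(): hands the job in, once; it reports no verdict.
The state is a dict: "clock": time; "joints": joint angles; "qd": joint speeds; "effort": joint torques, N m; "eef_pos": TCP position; "eef_rot": TCP orientation; "wrist_force": force on the tool from outside, world axes, zero at the start; "moment": the same for the moment, N m; "finger_gap": finger opening in mm.
Only numpy, scipy, OpenCV 4.12 (cv2) and the standard library are available. Lean on these libraries where they do the work, as an engineer would, in place of code of your own. Each camera call takes 0.05 s, during which the arm holds its last target.

## Task

Pick up the aluminium T bracket and stand it flat on the bed of the corner fixture, its foot's long side against the long fixed fence. Keeping it pressed against that fence, then slide it along into the sprung end fence until you feel that fence come up solid against its stop. Finish holding it there in the gripper, foot flat on the bed and pressed firmly against both fences at once: do not let go, as the spring would push it back out; leave the other things on the bench alone.

Things in the scene. Friction and masses are not known exactly. Their poses are not given: they have to be found in the camera images.
- bracket_mid (a point): Centre of the loose aluminium bracket, an upside-down T: foot 80 x 60 x 14 mm with four holes; along its middle a web 80 long, 14 thick, 48 high (62 mm in all). About 0.25 to 0.42 kg. Point is 31 mm above the underside; x along the web, y across it, z up. Either way round will do. Grip the web across its 14 mm, fingertips above the foot.
- jig: Fixture fixed to the bench: dark steel bed plate 220 (x) x 180 (y) x 12 mm with two steel fences. Origin at the centre of its underside, z up. Long fence along its +y side, end fence across it near the +x end. Block behind the end fence is the solid stop: x 84 to 102, y -45 to 55 mm, top 48 mm up. Open towards -x and -y.
- long_fence: Fixed long fence: rigid steel bar 180 (x) x 18 (y) x 18 mm on the bed. Origin at the centre of its underside, at bed x = -12, y = 59 mm; axes as the bed's. Its working face is its -y face, 9 mm from its origin (bed y = 50 mm). Top 30 mm above the bench.
- end_fence (a joint): Travel of the sprung end fence, m: 0 at rest, 0.012 solid against its stop. Steel plate 10 (x) x 78 (y) x 40 mm on the bed, sliding along bed +x. Working face is its -x face: bed x = 50 mm at rest, 62 when home, y -32 to 46 mm; top 53 mm above the bench. Spring pushes back 3 N at rest to 6 N when home, then it is rigid.
- corner (a point): Point on the bed top where the two working faces meet when the end fence is home: bed x = 62, y = 50 mm, 12 mm above the bench. Same axes as the bed. The bracket's centre, when home, lies 40 mm to -x, 30 mm to -y and 31 mm above it.
- offcut: Bystander: a plain aluminium block 50 x 40 x 30 mm on the bench. Origin at the centre of its underside. Leave it alone.
- screwdriver: Bystander: a screwdriver, about 200 mm long, lying on the bench. Leave it alone.
There are look-alikes about, which are no part of the job. What is shaped like the part that bears bracket_mid but blue or yellow is not meant.

How it is judged (in metres and radians):
On the way, in this order (a step that is already met when the one before it is completed fails the run):
1. the bracket stands flat on the bed, pressed along the long fence, the end fence not yet pushed home (contact force between bracket and long_fence above 1 N and angle between the x axis of bracket_mid and the x axis of corner, either way round below 0.08 rad and angle between bracket_mid's own z axis and vertical below 0.08 rad and z of bracket_mid in the frame of corner below 0.036 m and value of joint end_fence below 0.009 m), for 0.1 s.
2. the bracket is pressed against both fences, the end fence solid against its stop (contact force between bracket and long_fence above 1 N and contact force between bracket and end_fence above 4 N and value of joint end_fence above 0.0105 m), for 0.2 s.
At the end, for the whole second after the job is handed in: Bracket on the bed (within 3 mm, tilt < 0.06 rad), within 0.05 rad of the long fence's line, 3 mm across and 4 mm along of its home place; over 1 N on the long fence, over 4 N on the end fence, that fence 10.5 of 12 mm in or more; fingers still holding it, at rest (all of step 2 and contact force between the fingers and bracket above 2 N and angle between the x axis of bracket_mid and the x axis of corner, either way round below 0.05 rad and angle between bracket_mid's own z axis and vertical below 0.06 rad and z of bracket_mid in the frame of corner below 0.034 m and y of bracket_mid in the frame of corner between -0.033 and -0.027 m and x of bracket_mid in the frame of corner above -0.044 m and linear speed of bracket below 0.02 m/s); the arm keeps its last pose, push and grip.
It fails at once if the offcut is disturbed (distance of offcut from where it was at the start of the episode above 0.03 m).
It fails at once if the screwdriver is disturbed (distance of screwdriver from where it was at the start of the episode above 0.03 m).
It also fails if it takes over 58 s, if anything falls off the work surface, if the arm or the gripper's body presses on something with over 40 N, if the wrist force passes 120 N, or if a joint passes its speed limit or range.

## Working session

There is one attempt and no reset: what is moved stays moved. The work goes in short steps, Python scripts to look and compute and a shell command to move; the robot and the scene stay as the last step left them, time stands still between calls to the robot, and variables do not carry over. Pictures are saved under pics/ and viewed, and the job is handed in when it is done.

```bash
mkdir -p pics; python3 - <<'E'
from cell import read_state, imaging
import cv2, numpy as np
for n in ("scene","top"):
    p,d=imaging.camera(n); cv2.imwrite(f"pics/{n}0.png",p[:,:,::-1]); np.savez(f"{n}0.npz",p=p,d=d)
    c=imaging.get_calibration(n); print(n,c["mtx"].tolist(),np.round(c["world_from_camera"],3).tolist())
print(read_state())
E
```

```text
scene [[381.41800461122796, 0.0, 320.5670239310135], [0.0, 381.41800461122796, 194.8042613367582], [0.0, 0.0, 1.0]] [[-0.065, 0.729, -0.682, 1222.931], [0.998, 0.035, -0.058, 55.756], [-0.018, -0.684, -0.729, 832.956], [0.0, 0.0, 0.0, 1.0]]
top [[475.4039147423581, 0.0, 322.9353174709433], [0.0, 475.4039147423581, 203.56369337466623], [0.0, 0.0, 1.0]] [[-0.013, -0.997, 0.079, 379.901], [-1.0, 0.012, -0.011, 2.922], [0.01, -0.079, -0.997, 1404.078], [0.0, 0.0, 0.0, 1.0]]
{'clock': 0.1, 'joints': array([-1.36960104e+00,  3.00397521e-01,  1.52150612e+00,  1.76646987e-05,
        1.32071122e+00, -6.65688917e-02]), 'qd': array([-0.00053447, -0.00149562, -0.00191362, -0.00064569,  0.00045072,
       -0.00086725]), 'effort': array([-3.99223090e-04, -5.32644761e+01, -3.53284800e+01,  7.09098321e-02,
        2.34447228e-02, -6.20206674e-05]), 'eef_pos': array([ 145.48972206, -530.17474982,  212.95839886]), 'eef_rot': array([-1.57071126e+00,  1.01880283e-03, -1.30303648e+00]), 'wrist_force': array([ 0.13825833, -1.25038834, -0.3687018 ]), 'moment': array([ 0.02921656, -0.06450399,  0.03795785]), 'finger_gap': 94.07106538514057}
```

View pics/scene0.png

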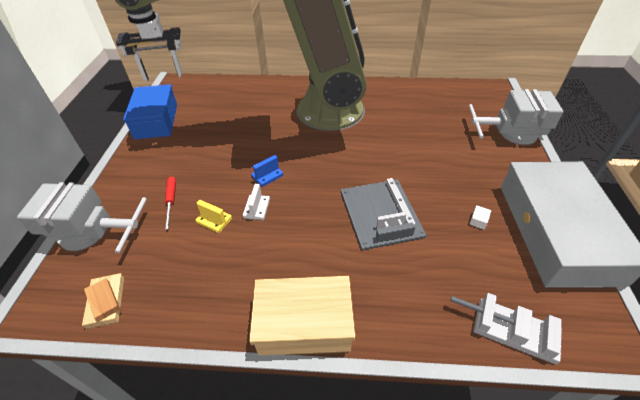

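View pics/top0.png

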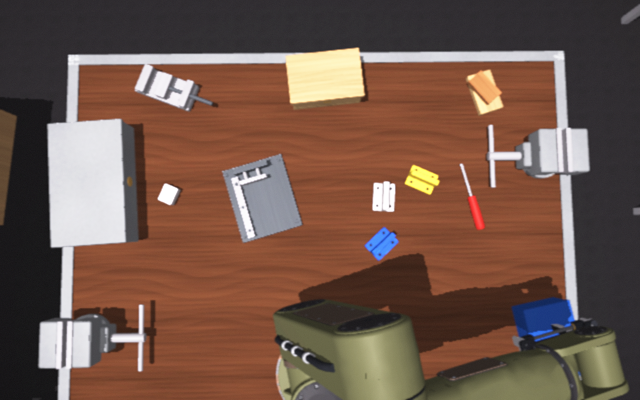

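The top view has three T-shaped candidates: silver/aluminium at (384,196), blue at (381,243) and yellow at (422,180). By the description I choose the silver one. The fixture is at about (262,198), the offcut at (168,194) and the screwdriver at (472,198).

```bash
python3 - <<'E'
import cv2, numpy as np
p=cv2.imread("pics/top0.png")
a=cv2.resize(p[170:225,355:415],None,fx=10,fy=10,interpolation=cv2.INTER_CUBIC);cv2.imwrite("pics/c1.png",a)
a=cv2.resize(p[145:250,210:315],None,fx=5.7,fy=5.7,interpolation=cv2.INTER_CUBIC);cv2.imwrite("pics/c2.png",a)
p=cv2.imread("pics/scene0.png")
a=cv2.resize(p[150:260,230:430],None,fx=4,fy=4,interpolation=cv2.INTER_CUBIC);cv2.imwrite("pics/c3.png",a)
E
```

```text
(no output)
```

View pics/c1.png

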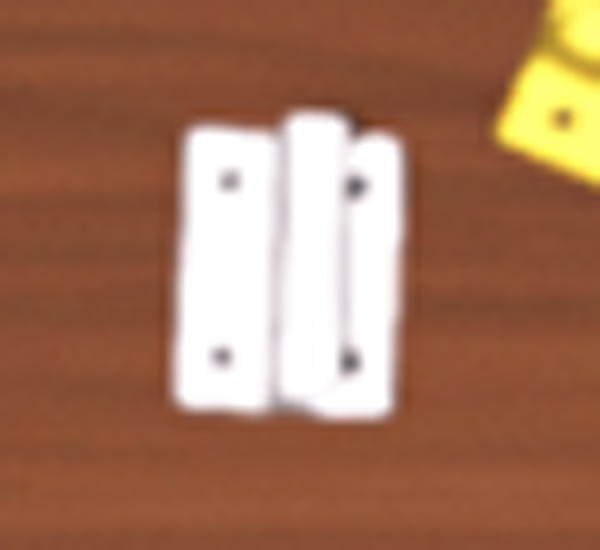

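View pics/c2.png

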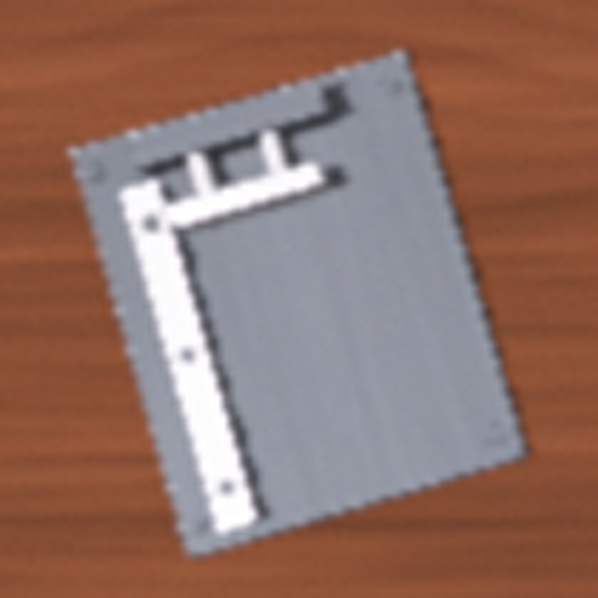

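View pics/c3.png

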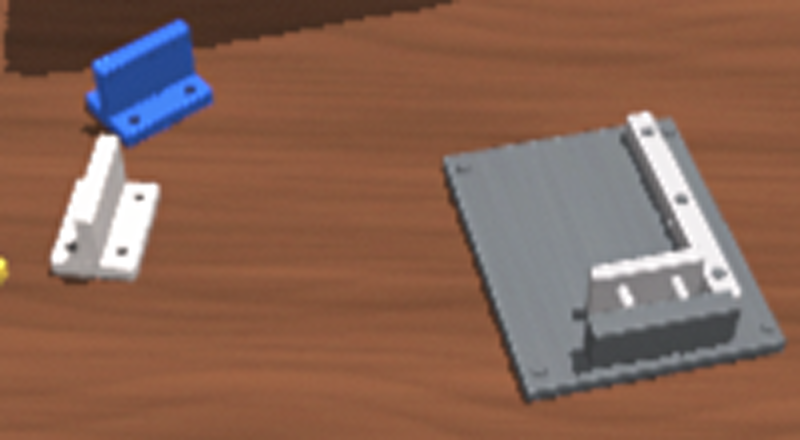

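Crop c1 shows the silver T standing upright: foot corners near (188,127), (405,135), (392,415) and (176,408), and the web runs vertically. In c2 the bed corners are near (70,152), (405,52), (527,455) and (190,555). The end fence is at the top, and the long fence on the left.

```bash
cat > h.py <<'E'
import numpy as np, cv2
from cell import read_state, imaging
def ray(n,uv,z):
    c=imaging.get_calibration(n); K=c["mtx"]; T=c["world_from_camera"]
    uv=np.atleast_2d(uv).astype(float)
    d=np.c_[(uv-[K[0,2],K[1,2]])/[K[0,0],K[1,1]],np.ones(len(uv))]@T[:3,:3].T
    o=T[:3,3]; s=(z-o[2])/d[:,2]; return o+d*s[:,None]
def proj(n,P):
    c=imaging.get_calibration(n); T=np.linalg.inv(c["world_from_camera"]); K=c["mtx"]
    q=np.atleast_2d(P)@T[:3,:3].T+T[:3,3]; q=q@K.T; return q[:,:2]/q[:,2:]
def cr(uv,s,o): return (np.array(uv,float)+.5)/s-.5+np.array(o)
def fit(M,W):
    M=np.array(M,float);W=W[:,:2]; mc=M.mean(0);wc=W.mean(0); a=M-mc;b=W-wc
    th=np.arctan2((a[:,0]*b[:,1]-a[:,1]*b[:,0]).sum(),(a*b).sum())
    R=np.array([[np.cos(th),-np.sin(th)],[np.sin(th),np.cos(th)]]); t=wc-R@mc
    return t,th,np.abs(a@R.T-b).max()
E
python3 - <<'E'
from h import *
W=ray("top",cr([(188,127),(405,135),(392,415),(176,408)],10,(355,170)),14)
print("br",fit([(40,30),(40,-30),(-40,-30),(-40,30)],W))
W=ray("top",cr([(70,152),(405,52),(527,455),(190,555)],5.7,(210,145)),12)
t,th,e=fit([(110,90),(110,-90),(-110,-90),(-110,90)],W);print("jig",t,th,e)
# fence top
W=ray("top",cr([(122,192),(155,182),(256,522),(217,533)],5.7,(210,145)),30)
print("fence",fit([(78,68),(78,50),(-102,50),(-102,68)],W))
s=read_state();print(s["eef_pos"],s["eef_rot"])
d=np.load("top0.npz")["d"];
for u,v in [(377,196),(387,196),(383,230),(265,205),(245,215)]:
    T=imaging.get_calibration("top");K=T["mtx"];z=d[v,u]
    print(u,v,(T["world_from_camera"]@[(u-K[0,2])/K[0,0]*z,(v-K[1,2])/K[1,1]*z,z,1])[:3].round(1))
E
```

```text
br (array([ 508.50871678, -190.9727458 ]), np.float64(-0.059857163547874175), np.float64(2.449171535347027))
jig [510.11569393 166.69048549] 0.28378842049031444 1.7081402303368804
fence (array([509.25133257, 167.35306322]), np.float64(0.27854940028101044), np.float64(1.305063452316908))
[ 145.48972206 -530.17474982  212.95839886] [-1.57071126e+00  1.01880283e-03 -1.30303648e+00]
377 196 [ 510.3 -171.2   17.5]
387 196 [ 505.8 -194.1   61.5]
383 230 [ 410.6 -187.2   12.7]
265 205 [488.2 157.5  13. ]
245 215 [458.5 213.2  31.2]
```

```bash
cat >> h.py <<'E'
from scipy.spatial.transform import Rotation as Ro
def delta(p,yaw):
    s=read_state(); R=Ro.from_euler('xyz',s["eef_rot"])
    T=Ro.from_euler('xyz',[-np.pi/2,0,yaw])
    print("clock",s["clock"].__round__(2),"pos",s["eef_pos"].round(1),"rot",s["eef_rot"].round(4),"F",s["wrist_force"].round(1),"gap",round(s["finger_gap"],1))
    print("shift",R.inv().apply(np.array(p)-s["eef_pos"]).round(1),"turn",np.degrees((R.inv()*T).as_rotvec()).round(2))
E
python3 -c "
from h import *
delta((508.5,-191,130),-1.6307)"
```

```text
clock 0.1 pos [ 145.5 -530.2  213. ] rot [-1.5707e+00  1.0000e-03 -1.3030e+00] F [ 0.1 -1.3 -0.4] gap 94.1
shift [-231.    83.2  439.8] turn [ 0.   18.77 -0.06]
```

```bash
python3 -m handwheel '[[[-18,0,34,0,4,0,0],[-36,0,68,0,8,0,0],[-54,0,102,0,12,0,0],[-72,0,136,0,16,0,0],[-90,0,170,0,18.8,0,0]]]'; python3 -c "
from h import *
delta((508.5,-191,130),-1.6307)"
```

```text
clock: 0.52
eef_pos: [286.5, -396.9, 212.9]
eef_rot: [-1.571, 0.001, -1.635]
wrist_force: [0.2, -0.3, 0.2]
finger_gap: 63.9
clock 0.52 pos [ 286.5 -396.9  212.9] rot [-1.5713e+00  1.3000e-03 -1.6353e+00] F [ 0.2 -0.3  0.2] gap 63.9
shift [-219.6   83.1  208.3] turn [ 0.03 -0.26 -0.07]
```

```bash
python3 -m handwheel '[[[-25,0,24,0,0,0,0],[-50,0,48,0,0,0,0],[-75,10,72,0,0,0,0],[-100,20,96,0,0,0,0],[-120,30,114,0,0,0,0]]]'; python3 -c "
from h import *
delta((508.5,-191,130),-1.6307)"
```

```text
clock: 0.93
eef_pos: [409.4, -282.6, 182.5]
eef_rot: [-1.571, 0.001, -1.634]
wrist_force: [-0.2, 0.7, 0.3]
finger_gap: 46.9
clock 0.93 pos [ 409.4 -282.6  182.5] rot [-1.5711e+00  1.4000e-03 -1.6345e+00] F [-0.2  0.7  0.3] gap 46.9
shift [-97.6  52.6  93.1] turn [ 0.02 -0.22 -0.08]
```

```bash
python3 -m handwheel '[[[-25,10,24,0,0,0,0],[-50,20,48,0,0,0,0],[-75,35,72,0,0,0,0],[-94,45,90,0,0,0,0],[-94,50,90,0,0,0,0]]]'; python3 -c "
from h import *
delta((508.5,-191,130),-1.6307)"
```

```text
clock: 1.35
eef_pos: [507.0, -191.1, 130.8]
eef_rot: [-1.573, 0.003, -1.631]
wrist_force: [-0.4, 0.5, 0.5]
finger_gap: 46.9
clock 1.35 pos [ 507.  -191.1  130.8] rot [-1.5728  0.0026 -1.6311] F [-0.4  0.5  0.5] gap 46.9
shift [-0.2  0.8  1.5] turn [ 0.11 -0.02 -0.15]
```

```bash
python3 - <<'E'
from h import *
p,d=imaging.camera("scene")
cv2.imwrite("pics/s1.png",cv2.resize(p[100:250,200:350,::-1],None,fx=4,fy=4,interpolation=cv2.INTER_CUBIC))
E
```

```text
(no output)
```

View pics/s1.png

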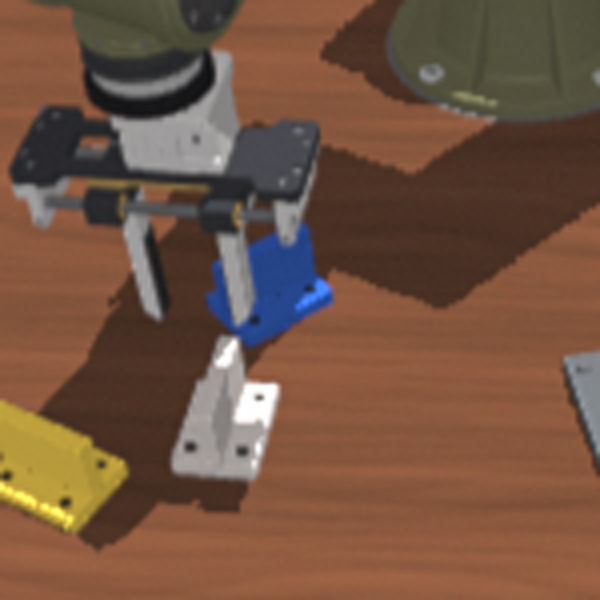

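The picture shows the fingertips at about (158,315) and (240,320), above the silver bracket. I'll check this against the projection.

```bash
python3 - <<'E'
from h import *
f=lambda P:((proj("scene",P)-[200,100]+.5)*4-.5).round()
th=-.06;R=np.array([[np.cos(th),-np.sin(th)],[np.sin(th),np.cos(th)]])
m=np.array([(40,30,14),(40,-30,14),(-40,-30,14),(-40,30,14),(40,7,62),(40,-7,62),(-40,-7,62),(-40,7,62)],float)
m[:,:2]=m[:,:2]@R.T+[508.5,-191]
print(f(m)); 
m=np.array([(0,23.5,0),(0,-23.5,0)])+[507,-191,122]; print("tips",f(m))
E
```

```text
[[255. 470.]
 [172. 462.]
 [200. 380.]
 [279. 386.]
 [213. 421.]
 [193. 420.]
 [221. 337.]
 [240. 338.]]
tips [[239. 316.]
 [170. 314.]]
```

```bash
python3 - <<'E'
from h import *
p=cv2.imread("pics/scene0.png")
cv2.imwrite("pics/s0c.png",cv2.resize(p[170:230,230:290],None,fx=10,fy=10,interpolation=cv2.INTER_CUBIC))
E
```

```text
(no output)
```

View pics/s0c.png

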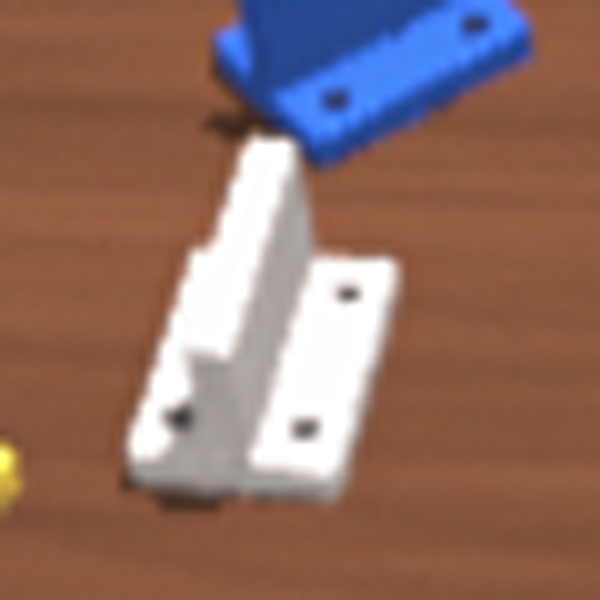

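The projections agree with the images, so I descend with the tips to about 24 mm.

```bash
python3 -m handwheel '[[[0,25,1.5,0,0,0,0],[0,50,1.5,0,0,0,0],[0,75,1.5,0,0,0,0],[0,90,1.5,0,0,0,0],[0,98,1.5,0,0,0,0]]]'; python3 -m handwheel '[[[0,3,0,0,0,0,-1],[0,3,0,0,0,0,-1],[0,3,0,0,0,0,-1],[0,3,0,0,0,0,-1],[0,3,0,0,0,0,-1]]]' 30;python3 -m handwheel '[[[0,0,0,0,0,0,-1],[0,0,0,0,0,0,-1],[0,0,0,0,0,0,-1]]]' 30
```

```text
clock: 1.82
eef_pos: [505.3, -192.7, 30.6]
eef_rot: [-1.577, 0.004, -1.632]
wrist_force: [0.4, -0.4, 0.2]
finger_gap: 46.8
clock: 2.23
eef_pos: [505.7, -193.0, 28.5]
eef_rot: [-1.575, 0.003, -1.632]
wrist_force: [0.0, 2.2, 2.0]
finger_gap: 17.2
clock: 2.48
eef_pos: [505.6, -192.9, 28.6]
eef_rot: [-1.575, 0.003, -1.632]
wrist_force: [-0.5, 0.1, -0.1]
finger_gap: 14.2
```

```bash
python3 -m handwheel '[[[0,-15,0,0,0,0,-1],[0,-40,0,0,0,0,-1],[0,-70,0,0,0,0,-1],[0,-100,0,0,0,0,-1],[0,-110,0,0,0,0,-1]]]' 55; python3 - <<'E'
from h import *
p,d=imaging.camera("scene")
cv2.imwrite("pics/s2.png",cv2.resize(p[80:260,180:440,::-1],None,fx=3,fy=3,interpolation=cv2.INTER_CUBIC))
th=.281;R=np.array([[np.cos(th),-np.sin(th)],[np.sin(th),np.cos(th)]])
t=R@[-18,10]+[509.7,167]-R@[3,0]
print(t,"home",R@[22,20]+[509.7,167])
delta((*t,140),-np.pi/2+th)
E
```

```text
clock: 2.9
eef_pos: [507.3, -193.8, 142.6]
eef_rot: [-1.57, 0.001, -1.632]
wrist_force: [1.0, 0.3, -1.8]
finger_gap: 13.9
[486.7504837  170.78413814] home [525.29079793 192.31653649]
clock 2.95 pos [ 507.5 -193.9  142.4] rot [-1.5697e+00  9.0000e-04 -1.6322e+00] F [ 0.   0.9 -0.5] gap 13.9
shift [-362.7    2.7  -43.1] turn [ -0.07 -19.62  -0.04]
```

View pics/s2.png

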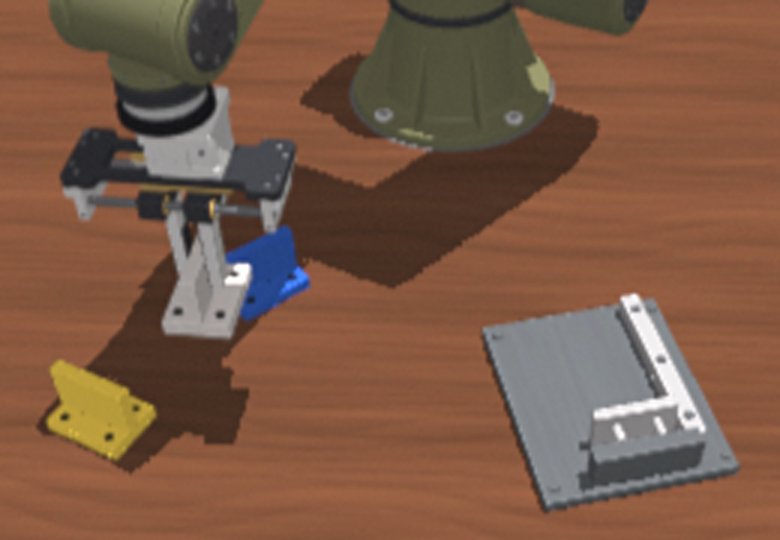

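The bracket is held upright at about (205,300), and the fixture is clear at (610,400). Next I carry it across.

```bash
python3 -m handwheel '[[[-36,0,-4,0,-4,0,-1],[-72,0,-9,0,-8,0,-1],[-108,0,-13,0,-12,0,-1],[-144,0,-17,0,-16,0,-1],[-180,0,-21,0,-19.6,0,-1]]]'; python3 -c "
from h import *
delta((486.8,170.8,140),-np.pi/2+.281)"
```

```text
clock: 3.37
eef_pos: [496.5, -11.3, 140.7]
eef_rot: [-1.572, 0.001, -1.287]
wrist_force: [-0.4, 0.2, -3.4]
finger_gap: 13.6
clock 3.37 pos [496.5 -11.3 140.7] rot [-1.5716e+00  1.3000e-03 -1.2870e+00] F [-0.4  0.2 -3.4] gap 13.6
shift [-177.6    0.9   41.7] turn [ 0.04  0.16 -0.07]
```

```bash
python3 -m handwheel '[[[-35,0,8,0,0,0,-1],[-70,0,17,0,0,0,-1],[-110,0,26,0,0,0,-1],[-150,0,35,0,0,0,-1],[-177,0,41,0,0.2,0,-1]]]';python3 -m handwheel '[[[0,0,0,0,0,0,-1],[0,0,0,0,0,0,-1]]]'; python3 - <<'E'
from h import *
delta((486.8,170.8,100),-np.pi/2+.281)
for n in("top","scene"):
  p,d=imaging.camera(n)
  a=p[140:255,205:320] if n=="top" else p[100:260,310:450]
  cv2.imwrite(f"pics/{n}3.png",cv2.resize(a[:,:,::-1],None,fx=5 if n=="top" else 4,fy=5 if n=="top" else 4,interpolation=cv2.INTER_CUBIC))
E
```

```text
clock: 3.78
eef_pos: [485.0, 172.9, 139.1]
eef_rot: [-1.574, 0.002, -1.289]
wrist_force: [0.8, -0.3, -3.3]
finger_gap: 13.6
clock: 3.95
eef_pos: [483.9, 174.1, 136.9]
eef_rot: [-1.577, 0.002, -1.286]
wrist_force: [-0.4, -0.6, -3.1]
finger_gap: 13.7
clock 3.95 pos [483.9 174.1 136.9] rot [-1.5766  0.0017 -1.2864] F [-0.4 -0.6 -3.1] gap 13.7
shift [ 4.  36.9  2.1] turn [ 0.33  0.19 -0.1 ]
```

View pics/scene3.png

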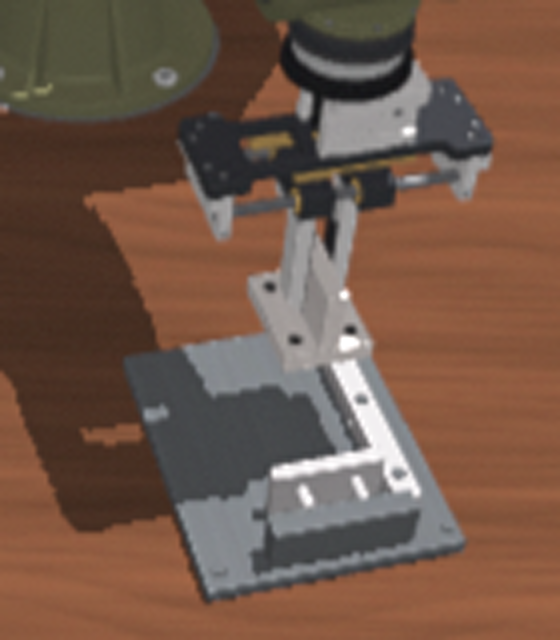

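View pics/top3.png

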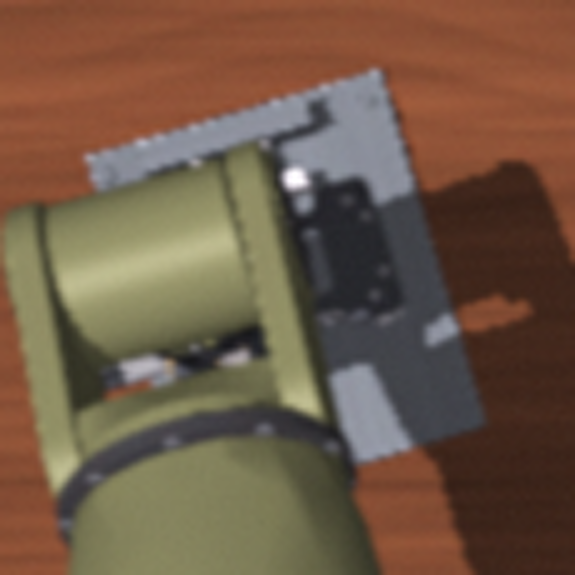

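The bracket hangs above the bed. Its front foot edge runs from about (288,367) to (371,352) in the scene crop, and I use it to check the in-hand pose.

```bash
python3 - <<'E'
from h import *
th=-1.2864+np.pi/2;R=np.array([[np.cos(th),-np.sin(th)],[np.sin(th),np.cos(th)]])
tcp=np.array([483.9,174.1])
f=lambda P:((proj("scene",P)-[310,100]+.5)*4-.5).round(1)
for off in (0,3,6):
  m=np.array([(40+off,30,108.3),(40+off,-30,108.3),(40+off,30,122.3),(40+off,-30,122.3),(-40+off,-30,122.3)]);m[:,:2]=m[:,:2]@R.T+tcp
  print(off,f(m).tolist())
th=.281;R=np.array([[np.cos(th),-np.sin(th)],[np.sin(th),np.cos(th)]])
m=np.array([(-102,50,30),(78,50,30),(50,46,53),(50,-32,53.)]);m[:,:2]=m[:,:2]@R.T+[509.7,167]; print("fence",f(m).tolist())
print("tcp in jig",R.T@(tcp-[509.7,167]))
p=cv2.imread("pics/scene3.png");cv2.imwrite("pics/s3z.png",cv2.resize(p[250:500,230:450],None,fx=2.4,fy=2.4,interpolation=cv2.INTER_CUBIC))
E
```

```text
0 [[374.0, 356.9], [286.9, 372.4], [377.0, 341.9], [289.0, 357.5], [250.7, 275.3]]
3 [[375.7, 360.1], [288.4, 375.7], [378.7, 345.1], [290.6, 360.8], [252.1, 278.3]]
6 [[377.3, 363.3], [289.9, 379.0], [380.4, 348.3], [292.1, 364.0], [253.5, 281.2]]
fence [[309.5, 317.0], [398.8, 500.6], [382.9, 448.2], [271.4, 468.8]]
tcp in jig [-22.81914032  13.97629547]
```

View pics/s3z.png

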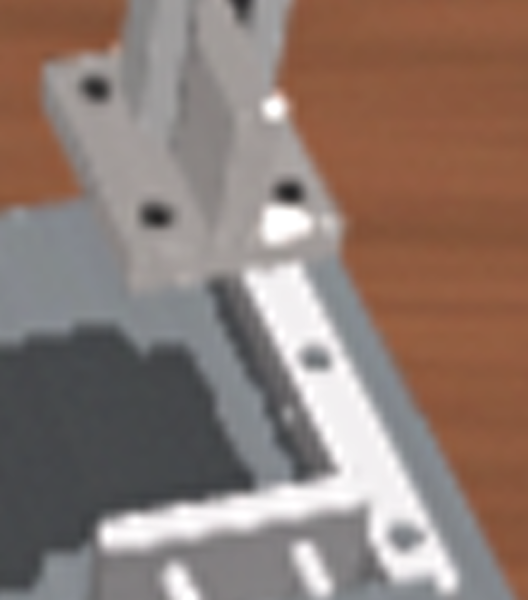

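```bash
python3 -m handwheel '[[[3,20,3,0.3,0,0,-1],[3,40,3,0.3,0,0,-1],[3,60,3,0.3,0,0,-1],[3,76,3,0.3,0,0,-1],[3,82,3,0.3,0,0,-1]]]';python3 -m handwheel '[[[0,0,0,0.2,0,0,-1],[0,0,0,0.2,0,0,-1]]]'; python3 - <<'E'
from h import *
th=.281;R=np.array([[np.cos(th),-np.sin(th)],[np.sin(th),np.cos(th)]])
delta((*(R@[-20,14]+[509.7,167]),41),-np.pi/2+.281)
p,d=imaging.camera("scene")
a=p[140:240,330:440]
cv2.imwrite(f"pics/s4.png",cv2.resize(a[:,:,::-1],None,fx=6,fy=6,interpolation=cv2.INTER_CUBIC))
E
```

```text
clock: 4.47
eef_pos: [486.9, 168.5, 53.2]
eef_rot: [-1.574, 0.001, -1.291]
wrist_force: [-0.6, -0.7, -3.4]
finger_gap: 13.5
clock: 4.63
eef_pos: [486.9, 167.6, 53.1]
eef_rot: [-1.571, 0.001, -1.292]
wrist_force: [0.2, 0.3, -3.8]
finger_gap: 13.4
clock 4.63 pos [486.9 167.6  53.1] rot [-1.5710e+00  1.3000e-03 -1.2923e+00] F [ 0.2  0.3 -3.8] gap 13.4
shift [-7.1 12.1  1.7] turn [ 0.01 -0.14 -0.08]
```

View pics/s4.png

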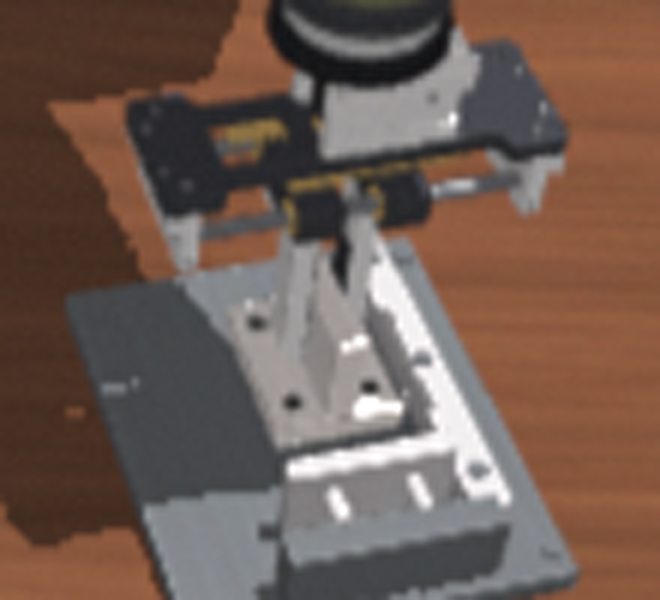

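The bracket is just above the bed, with clear gaps to both fences and its foot edge at about (405,400). Now I creep down.

```bash
python3 -m handwheel '[[[0,4,0,0,0,0,-1],[0,8,0,0,0,0,-1],[0,10,0,0,0,0,-1],[0,10,0,0,0,0,-1]]]';python3 -m handwheel '[[[0,1,0,0,0,0,-1],[0,2,0,0,0,0,-1],[0,2,0,0,0,0,-1]]]'
```

```text
clock: 5.02
eef_pos: [487.1, 168.0, 43.5]
eef_rot: [-1.57, 0.001, -1.292]
wrist_force: [1.0, 0.7, -3.5]
finger_gap: 13.9
clock: 5.27
eef_pos: [487.1, 168.0, 41.3]
eef_rot: [-1.57, 0.001, -1.292]
wrist_force: [-0.2, 0.0, -2.5]
finger_gap: 13.8
```

```bash
python3 -m handwheel '[[[0,1,0,0,0,0,-1],[0,1,0,0,0,0,-1],[0,1,0,0,0,0,-1]]]'
```

```text
clock: 5.52
eef_pos: [487.3, 168.1, 40.7]
eef_rot: [-1.57, 0.001, -1.292]
wrist_force: [-0.4, -0.1, 2.6]
finger_gap: 13.5
```

The bed contact has come up. Next I slide towards the long fence.

```bash
python3 -m handwheel '[[[-2,0,0,0,0,0,-1],[-4,0,0,0,0,0,-1],[-5,0,0,0,0,0,-1],[-5,0,0,0,0,0,-1]]]';python3 -m handwheel '[[[-1,0,0,0,0,0,-1],[-1.5,0,0,0,0,0,-1],[-1.5,0,0,0,0,0,-1]]]'
```

```text
clock: 5.85
eef_pos: [485.9, 173.1, 40.7]
eef_rot: [-1.57, 0.001, -1.291]
wrist_force: [0.0, 0.3, -0.2]
finger_gap: 14.0
clock: 6.1
eef_pos: [485.5, 174.7, 40.7]
eef_rot: [-1.57, 0.001, -1.291]
wrist_force: [0.5, -1.0, -0.3]
finger_gap: 13.7
```

```bash
python3 -m handwheel '[[[-1,0.2,0,0,0,0,-1],[-1.2,0.2,0,0,0,0,-1],[-1.2,0.2,0,0,0,0,-1]]]';python3 -m handwheel '[[[-1,0.2,0,0,0,0,-1],[-1.2,0.2,0,0,0,0,-1],[-1.2,0.2,0,0,0,0,-1]]]'
```

```text
clock: 6.35
eef_pos: [485.3, 175.8, 40.7]
eef_rot: [-1.569, 0.001, -1.291]
wrist_force: [0.8, -2.7, 2.3]
finger_gap: 13.9
clock: 6.6
eef_pos: [485.1, 176.9, 40.7]
eef_rot: [-1.569, 0.001, -1.291]
wrist_force: [0.0, -3.6, 5.0]
finger_gap: 13.9
```

```bash
python3 -m handwheel '[[[-1,0,0,0,0,0,-1],[-1.5,0,0,0,0,0,-1],[-1.5,0,0,0,0,0,-1]]]';python3 -m handwheel '[[[-1,0,0,0,0,0,-1],[-1.5,0,0,0,0,0,-1],[-1.5,0,0,0,0,0,-1]]]'
```

```text
clock: 6.85
eef_pos: [484.7, 178.5, 40.7]
eef_rot: [-1.569, 0.001, -1.291]
wrist_force: [-0.4, -2.9, 3.1]
finger_gap: 14.1
clock: 7.1
eef_pos: [484.2, 180.1, 40.7]
eef_rot: [-1.569, 0.001, -1.291]
wrist_force: [0.1, -2.8, 3.4]
finger_gap: 13.8
```

```bash
python3 -m handwheel '[[[-1,0,0,0,0,0,-1],[-1,0,0,0,0,0,-1],[-1,0,0,0,0,0,-1]]]';python3 -m handwheel '[[[-1,0,0,0,0,0,-1],[-1,0,0,0,0,0,-1],[-1,0,0,0,0,0,-1]]]';python3 -m handwheel '[[[-1,0,0,0,0,0,-1],[-1,0,0,0,0,0,-1],[-1,0,0,0,0,0,-1]]]'
```

```text
clock: 7.35
eef_pos: [484.0, 180.9, 40.7]
eef_rot: [-1.569, 0.001, -1.291]
wrist_force: [0.9, -5.2, 3.5]
finger_gap: 13.6
clock: 7.6
eef_pos: [484.0, 181.0, 40.7]
eef_rot: [-1.569, -0.001, -1.291]
wrist_force: [3.6, -12.1, 4.8]
finger_gap: 13.9
clock: 7.85
eef_pos: [484.0, 181.0, 40.8]
eef_rot: [-1.569, -0.002, -1.291]
wrist_force: [2.1, -12.2, 5.1]
finger_gap: 13.5
```

The long fence is contacted at −12 N and holding. Next I slide along it, tool +z.

```bash
python3 -m handwheel '[[[-1,0.2,2,0,0,0,-1],[-1,0.2,5,0,0,0,-1],[-1,0.2,8,0,0,0,-1],[-1,0.2,11,0,0,0,-1],[-1,0.2,14,0,0,0,-1]]]';python3 -m handwheel '[[[-1,0.2,2,0,0,0,-1],[-1,0.2,4,0,0,0,-1],[-1,0.2,6,0,0,0,-1],[-1,0.2,8,0,0,0,-1]]]'
```

```text
clock: 8.27
eef_pos: [495.6, 184.4, 40.6]
eef_rot: [-1.574, -0.004, -1.291]
wrist_force: [-13.4, -17.7, 17.4]
finger_gap: 13.9
clock: 8.6
eef_pos: [501.7, 186.2, 40.7]
eef_rot: [-1.579, -0.005, -1.291]
wrist_force: [-14.0, -18.4, 21.0]
finger_gap: 13.6
```

```bash
python3 -m handwheel '[[[-0.8,-0.6,0,0.4,0,0,-1],[-0.8,-0.6,2,0.5,0,0,-1],[-0.8,-0.6,4,0.5,0,0,-1],[-0.8,-0.6,5,0.5,0,0,-1]]]'
```

```text
clock: 8.93
eef_pos: [504.9, 187.1, 40.7]
eef_rot: [-1.575, -0.007, -1.291]
wrist_force: [-9.2, -13.9, 8.9]
finger_gap: 14.0
```

```bash
python3 -m handwheel '[[[-0.8,0,2,0.1,0,0,-1],[-0.8,0,4,0.1,0,0,-1],[-0.8,0,5,0.1,0,0,-1]]]'
```

```text
clock: 9.18
eef_pos: [508.3, 188.1, 40.7]
eef_rot: [-1.577, -0.008, -1.291]
wrist_force: [-12.5, -15.7, 15.7]
finger_gap: 13.9
```

```bash
cat > st.py <<'E'
from h import *
th=.2798;R=np.array([[np.cos(th),-np.sin(th)],[np.sin(th),np.cos(th)]])
delta((*(R@[22,20.6]+[509.7,167]),40.7),-1.291)
s=read_state();print("jig xy",R.T@(s["eef_pos"][:2]-[509.7,167]),"jig F",R.T@s["wrist_force"][:2])
E
python3 st.py;  python3 - <<'E'
from h import *
p,d=imaging.camera("scene")
a=p[140:240,330:440]
cv2.imwrite(f"pics/s5.png",cv2.resize(a[:,:,::-1],None,fx=6,fy=6,interpolation=cv2.INTER_CUBIC))
E
```

```text
clock 9.18 pos [508.3 188.1  40.7] rot [-1.5773 -0.0078 -1.291 ] F [-12.5 -15.7  15.7] gap 13.9
shift [ 0.1 -0.1 17.5] turn [ 0.38 -0.    0.45]
jig xy [ 4.46054083 20.67956786] jig F [-16.33770095 -11.67321354]
```

View pics/s5.png

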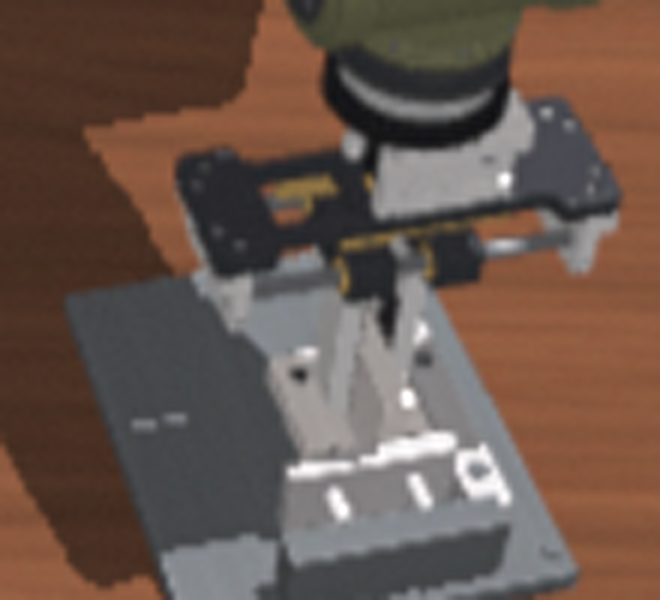

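The bracket is flat, along the long fence, and just short of the end fence at about (370,455). I continue, with a small tilt correction.

```bash
python3 -m handwheel '[[[-0.9,-0.4,1,0.3,0,0.3,-1],[-0.9,-0.4,3,0.4,0,0.3,-1],[-0.9,-0.4,5,0.4,0,0.3,-1],[-0.9,-0.4,6,0.4,0,0.3,-1]]]';python3 st.py
```

```text
clock: 9.57
eef_pos: [512.2, 189.2, 40.6]
eef_rot: [-1.576, -0.004, -1.291]
wrist_force: [-13.9, -17.2, 14.7]
finger_gap: 13.6
clock 9.57 pos [512.2 189.2  40.6] rot [-1.5759 -0.004  -1.2911] F [-13.9 -17.2  14.7] gap 13.6
shift [ 0.1 -0.1 13.4] turn [ 0.29 -0.    0.23]
jig xy [ 8.5787792  20.65464746] jig F [-18.15888796 -12.70343445]
```

```bash
python3 -m handwheel '[[[-0.9,-0.2,1,0.2,0,0.2,-1],[-0.9,-0.2,3,0.2,0,0.2,-1],[-0.9,-0.2,5,0.2,0,0.2,-1],[-0.9,-0.2,6,0.2,0,0.2,-1]]]';python3 st.py
```

```text
clock: 9.9
eef_pos: [516.0, 190.3, 40.6]
eef_rot: [-1.578, -0.002, -1.291]
wrist_force: [-16.1, -17.1, 17.2]
finger_gap: 13.8
clock 9.9 pos [516.  190.3  40.6] rot [-1.5781 -0.002  -1.2911] F [-16.1 -17.1  17.2] gap 13.8
shift [ 0.1 -0.1  9.5] turn [ 0.42 -0.    0.11]
jig xy [12.52640932 20.66244807] jig F [-20.21463    -11.97698216]
```

```bash
python3 -m handwheel '[[[-0.9,-0.4,1,0.4,0,0.1,-1],[-0.9,-0.4,3,0.4,0,0.1,-1],[-0.9,-0.4,5,0.4,0,0.1,-1],[-0.9,-0.4,6,0.4,0,0.1,-1]]]';python3 st.py
```

```text
clock: 10.23
eef_pos: [519.8, 191.4, 40.6]
eef_rot: [-1.577, -0.002, -1.291]
wrist_force: [-15.4, -17.0, 14.9]
finger_gap: 13.8
clock 10.23 pos [519.8 191.4  40.6] rot [-1.5772 -0.0017 -1.2912] F [-15.4 -17.   14.9] gap 13.8
shift [ 0.  -0.1  5.6] turn [ 0.36 -0.01  0.1 ]
jig xy [16.40670814 20.62278001] jig F [-19.53194892 -12.08116877]
```

```bash
python3 -m handwheel '[[[-0.9,-0.4,1,0.4,0,0.1,-1],[-0.9,-0.4,2.5,0.4,0,0.1,-1],[-0.9,-0.4,4,0.4,0,0.1,-1]]]';python3 st.py
```

```text
clock: 10.48
eef_pos: [521.4, 191.8, 40.6]
eef_rot: [-1.576, -0.001, -1.291]
wrist_force: [-14.6, -16.7, 14.0]
finger_gap: 13.3
clock 10.48 pos [521.4 191.8  40.6] rot [-1.5763e+00 -1.4000e-03 -1.2911e+00] F [-14.6 -16.7  14. ] gap 13.3
shift [ 0.  -0.1  3.9] turn [ 0.31 -0.01  0.08]
jig xy [18.12535619 20.64511385] jig F [-18.6792506  -12.05241912]
```

```bash
for i in 1; do python3 -m handwheel '[[[-0.9,-0.3,1,0.3,0,0.1,-1],[-0.9,-0.3,2.5,0.3,0,0.1,-1],[-0.9,-0.3,4,0.3,0,0.1,-1]]]';python3 st.py; done
```

```text
clock: 10.73
eef_pos: [523.1, 192.3, 40.6]
eef_rot: [-1.577, -0.001, -1.291]
wrist_force: [-16.2, -17.7, 16.5]
finger_gap: 13.5
clock 10.73 pos [523.1 192.3  40.6] rot [-1.5773e+00 -1.1000e-03 -1.2911e+00] F [-16.2 -17.7  16.5] gap 13.5
shift [ 0.1 -0.1  2.2] turn [ 0.37 -0.01  0.06]
jig xy [19.83455724 20.65725673] jig F [-20.50668024 -12.55424594]
```

```bash
python3 -m handwheel '[[[-0.9,-0.3,1,0.3,0,0.1,-1],[-0.9,-0.3,2.5,0.3,0,0.1,-1],[-0.9,-0.3,3.5,0.3,0,0.1,-1]]]';python3 st.py
```

```text
clock: 10.98
eef_pos: [523.4, 192.4, 40.7]
eef_rot: [-1.581, -0.001, -1.291]
wrist_force: [-30.9, -21.0, 27.7]
finger_gap: 13.7
clock 10.98 pos [523.4 192.4  40.7] rot [-1.5806e+00 -9.0000e-04 -1.2911e+00] F [-30.9 -21.   27.7] gap 13.7
shift [ 0.1 -0.1  1.8] turn [ 0.56 -0.    0.05]
jig xy [20.18972899 20.65248463] jig F [-35.55386162 -11.67914264]
```

The end fence is solid: the force along x jumped from 20 to 35 N and travel stopped. Now I settle and hold the press.

```bash
python3 -m handwheel '[[[-1,-0.3,2,0.4,0,0.1,-1],[-1,-0.3,2,0.4,0,0.1,-1],[-1,-0.3,2,0.4,0,0.1,-1],[-1,-0.3,2,0.4,0,0.1,-1],[-1,-0.3,2,0.4,0,0.1,-1]]]';python3 st.py;  python3 - <<'E'
from h import *
p,d=imaging.camera("scene")
a=p[140:240,330:440]
cv2.imwrite(f"pics/s6.png",cv2.resize(a[:,:,::-1],None,fx=6,fy=6,interpolation=cv2.INTER_CUBIC))
E
python3 st.py
```

```text
clock: 11.4
eef_pos: [523.3, 192.4, 40.7]
eef_rot: [-1.579, -0.001, -1.291]
wrist_force: [-13.4, -16.6, 13.8]
finger_gap: 13.7
clock 11.4 pos [523.3 192.4  40.7] rot [-1.5791e+00 -7.0000e-04 -1.2910e+00] F [-13.4 -16.6  13.8] gap 13.7
shift [ 0.1 -0.   1.9] turn [ 0.47 -0.    0.04]
jig xy [20.10120078 20.65326888] jig F [-17.42096988 -12.23635557]
clock 11.45 pos [523.3 192.4  40.7] rot [-1.5791e+00 -7.0000e-04 -1.2911e+00] F [-14.3 -16.6  14.7] gap 13.7
shift [ 0.  -0.   1.9] turn [ 0.48 -0.    0.04]
jig xy [20.0920652  20.64177227] jig F [-18.34049449 -12.00699147]
```

View pics/s6.png

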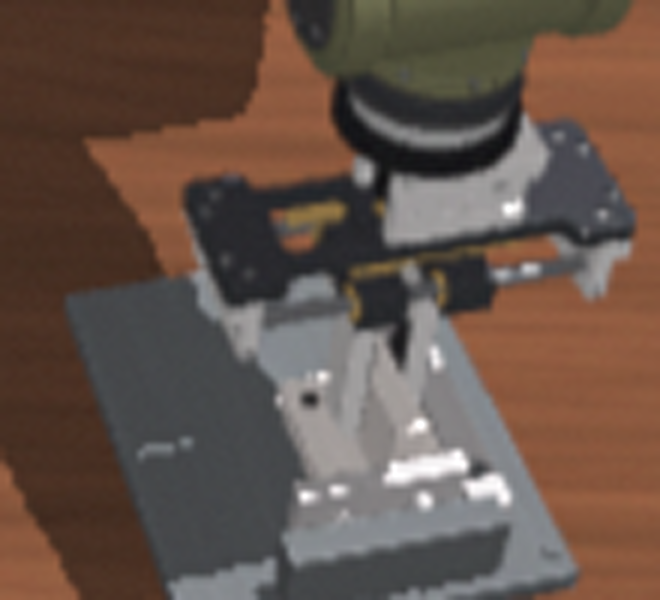

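The end fence is pushed in to the stop block: the gap seen earlier at (290,500) has closed. I press a bit more firmly for margin.

```bash
python3 -m handwheel '[[[-1,-0.3,3.3,0.2,0,0.1,-1],[-1,-0.3,3.3,0.2,0,0.1,-1],[-1,-0.3,3.3,0.2,0,0.1,-1],[-1,-0.3,3.3,0.2,0,0.1,-1],[-1,-0.3,3.3,0.2,0,0.1,-1]]]';python3 st.py;sleep 1; python3 - <<'E'
from h import *
for i in range(4): imaging.camera("top")
E
python3 st.py; python3 -c "
from cell import read_state;print(read_state()['qd'].round(4))"
```

```text
clock: 11.87
eef_pos: [523.4, 192.4, 40.8]
eef_rot: [-1.584, -0.001, -1.291]
wrist_force: [-24.4, -18.5, 21.4]
finger_gap: 13.7
clock 11.87 pos [523.4 192.4  40.8] rot [-1.5838e+00 -7.0000e-04 -1.2910e+00] F [-24.4 -18.5  21.4] gap 13.7
shift [0.1 0.1 1.8] turn [0.75 0.   0.04]
jig xy [20.22881834 20.66033262] jig F [-28.59119844 -11.00710811]
clock 12.07 pos [523.4 192.4  40.8] rot [-1.5838e+00 -7.0000e-04 -1.2910e+00] F [-24.  -19.1  21.7] gap 14.0
shift [0.  0.1 1.8] turn [0.75 0.   0.04]
jig xy [20.22974932 20.64614837] jig F [-28.39118961 -11.75704005]
[-0.0003  0.001  -0.0004 -0.0011  0.0013  0.0003]
```

```bash
python3 -m handwheel '[[[-1.5,-0.2,3,0.4,0,0.1,-1],[-1.5,-0.2,3,0.4,0,0.1,-1],[-1.5,-0.2,3,0.4,0,0.1,-1],[-1.5,-0.2,3,0.4,0,0.1,-1],[-1.5,-0.2,3,0.4,0,0.1,-1]]]';python3 st.py; python3 - <<'E'
from h import *
p,d=imaging.camera("scene")
a=p[140:240,330:440]
cv2.imwrite(f"pics/s7.png",cv2.resize(a[:,:,::-1],None,fx=6,fy=6,interpolation=cv2.INTER_CUBIC))
for i in range(4): p,d=imaging.camera("top")
E
python3 st.py
```

```text
clock: 12.48
eef_pos: [523.4, 192.4, 40.8]
eef_rot: [-1.585, -0.001, -1.291]
wrist_force: [-21.9, -23.7, 21.5]
finger_gap: 13.8
clock 12.48 pos [523.4 192.4  40.8] rot [-1.5846e+00 -1.4000e-03 -1.2909e+00] F [-21.9 -23.7  21.5] gap 13.8
shift [0.1 0.1 1.8] turn [0.79 0.   0.08]
jig xy [20.21116947 20.67037875] jig F [-27.60680484 -16.72408736]
clock 12.73 pos [523.4 192.5  40.8] rot [-1.5847e+00 -1.4000e-03 -1.2909e+00] F [-22.5 -23.1  21.5] gap 13.7
shift [0.1 0.1 1.8] turn [0.79 0.   0.08]
jig xy [20.19840864 20.68273395] jig F [-27.96781141 -15.99153943]
```

View pics/s7.png

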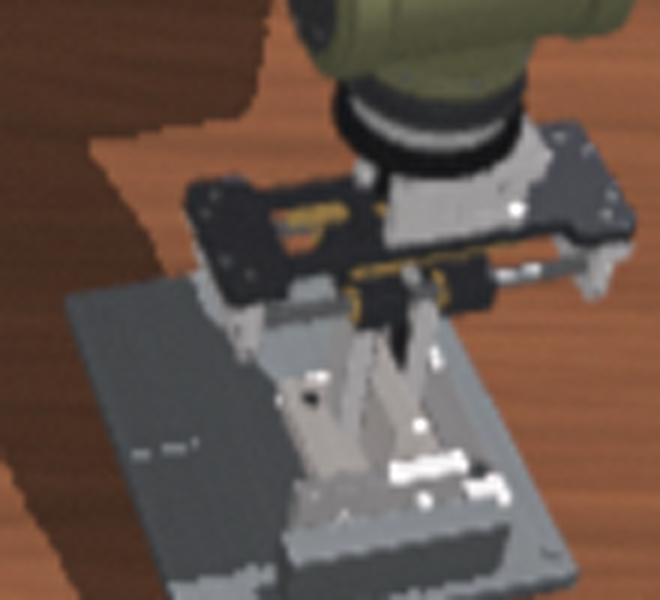

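The picture still shows the bracket in the corner, with the end fence home and the grip on. Forces are steady, so I hand in.

```bash
python3 -c "
from cell import order; print(order.sign_off())"
```

```text
the job is handed in; nothing more can be done
None
```

I gripped the silver T bracket by its web, set it flat on the bed and pressed it against the long fence. I then slid it along until the end fence came up solid, and handed in at 12.7 s still holding it there.

**Solid stop:** travel stopped at 20.2 mm bed x (gripper) while the push along the fence jumped from about 20 to 35 N.

**Last checks before hand-in:**
- The wrist force was steady at about 28 N towards the end fence and 16 N towards the long fence. These are total wrist forces and include some bed friction, so the fence contacts themselves carry somewhat less.
- The bracket was held at a 13.7 mm finger gap with 55 N commanded grip, and the arm was at rest.
- The gripper was tilted about 0.014 rad under the load, inside the bracket's 0.06 rad limit. I did not measure the bracket's own tilt separately.

**Position:** the gripper stopped about 2 mm short of the along-fence figure I worked out from the camera. That is consistent with a grip slightly off the web's centre plus the 2 mm calibration error.

**Bystanders:** the arm never went near the offcut. It passed well above the bench and touched nothing else. I did not re-measure the offcut or the screwdriver at the end.

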